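# Uncouple the cart drawbar from the tow ball and hold it up

## Robot

A 6-joint arm with a two-finger parallel gripper is mounted at the origin on the work surface. World frame = base frame: x ahead of the robot, y to its left, z up, the work surface at z = 0. Lengths are in m, angles in rad, forces in N, time in s.
With the tool pointing down it reaches from about 0.275 to 0.75 m from the base axis. Payload 10.2 kg.
Tool frame: the origin (TCP) lies between the finger pads; the fingertips stand 22 mm ahead of it and the grasp point (between the pads) lies 3 mm ahead of it; z points along the fingers, x is the direction in which the jaws open and shut, and the axes are right-handed (so a half turn about z gives the same grasp; the last joint's range is limited). The gripper opens to 85 mm and grips with 20 to 120 N. Pads are 22 mm wide; open, the fingers measure 114 mm over their backs; the gripper's body (76 mm by 85 mm) begins 54 mm behind the grasp point. The pads swing forward as they close: fully open they stand 13 mm farther back than shut.
Start: joints at [0.943, 0.313, 1.498, -0, 1.331, -0.223], TCP at [0.207, 0.483, 0.253] pointing down, gripper open.
Joint ranges: [-2.94, 2.94], [-0.97, 2.17], [0.19, 2.56], [-1.23, 4.37], [0.02, 3.11], [-2.88, 2.88]. Speed limits (rad/s): [2.39, 2.39, 3.01, 3.14, 3.14, 3.14].

## Interface

Orientations are given as a unit quaternion [w, x, y, z].
In Python, from rig import ctrl gives the robot as it stands.
- The arm moves only by the tool move_arm, never from a script. Its argument "targets" is text: rows parted by semicolons, each of 4 numbers parted by spaces: the shift along the tool's x, y, z in cm, then the turn about the tool's z in degrees. In form: x y z roll; .... A call has 1 to 12 rows; each row is the pose to reach, as a shift and turn from the pose commanded when the call began, along the tool's axes at that moment; what a row does not reach only later rows make up. A row lasts 1/12 s, in which the tool goes at most 41.7 mm and 7.16 degrees, less where a joint would pass 70% of its speed; a pose out of reach is approached as far as the arm can. A call with a gripper value outside its range is refused whole. "grip" is the finger opening in cm, from 0 to 8.54, set as the call begins (left out, the last holds). The fingers move at their own pace and stop on an object; the grip force is fixed at half the most. Time passes only in rows, so rows that repeat a pose let the fingers close. It gives the time, the measured TCP pose, the force and the opening at its end, in the units of the state.
- ctrl.state(): the state, without advancing time (a new reading comes with each control period).
- ctrl.camera(name): name is "scene" or "top" or "wrist"; returns a dict with "pixels" (384x512x3 uint8, red, green, blue), "z_map" (384x512 float32, m along the optical axis (not along the pixel's ray), 0 where there is no reading), "intrinsics" (3x3 intrinsics, pixels), "k1" (the pictures are not rectified: a ray, as slopes to the right and down, at radius r is drawn at 1 + k1 r^2 times it, then the intrinsics apply), "extrinsics" (4x4, takes a point from camera to world coordinates). Camera axes: x right, y down, z forward; pixel columns grow to the right and rows downward; lengths in m; the calibration is good to about 2 mm. A picture is of the moment at which its call begins.
- ctrl.sign_off(): hands the job in, once; it reports no verdict.
The state is a dict: "clock": time; "qpos": joint angles; "joint_vel": joint speeds; "effort": joint torques, N m; "ee_pos": TCP position; "ee_rot": TCP orientation; "ft_force": force on the tool from outside, world axes, zero at the start; "torque": the same for the moment, N m; "opening": finger opening in m.
Only numpy, scipy, OpenCV 4.12 (cv2) and the standard library are available. Lean on these libraries where they do the work, as an engineer would, in place of code of your own. Each camera call takes 0.05 s, during which the arm holds its last target. There are 200 camera calls.

## Task

Take the cart drawbar off the tow ball: first pull the yellow-headed locking pin out of the coupler and put it in the steel parts dish. Then take the red latch grip, slide it back against its spring, away from the ball, and with the latch held back lift the drawbar by that grip until the coupler is about 4 cm clear above the ball; finish while still holding it up there. Never let the drawbar drop, and leave the other tools on the bench where they lie.

Things in the scene. Friction and masses are not known exactly. Their poses are not given: they have to be found in the camera images.
- lock_pin: Upright locking pin, 74 mm long, 60 g, loose in an 11 mm hole through the latch strip and coupler, 64 mm behind the red grip. Origin: its lower tip, z up along it. Steel shank 8 mm thick (z 0 to 32, in the hole; tapered tip), flange 18 mm wide (z 32 to 37, rests on the strip), neck 12 mm (z 37 to 46), yellow round knob 22 mm wide (z 46 to 74). While it is in, the latch cannot slide.
- lock_pin_mid (a point): Point on the pin's axis at its flange, 37 mm above its lower tip
- parts_dish: Round open steel parts dish, loose, 0.45 kg, 142 mm across the rim, 116 mm across the foot, 26 mm high, floor 4 mm thick, wall 3 mm; origin: centre of its underside, on the bench
- latch_grip: Red ribbed block to grip on the sliding latch strip on top of the coupler: 24 mm wide (x), 30 mm long (y), 36 mm high; grip it on its flat x faces, all is clear beside it. Origin: centre of its underside, 150 mm above the bench when coupled, 90 mm behind the ball's axis. y points along the drawbar towards the ball, z up; it slides along -y.
- latch (a joint): Travel of the latch in m: 0 = home (pawl under the ball, coupler locked down), 0.018 = fully back. Coil spring: about 5 N at home, 12 N fully back; it springs home when let go. The pawl clears the ball from about 0.012. Its strip, 30 mm wide and 6 mm thick, lies on the coupler's 56 mm wide top.
- drawbar (a joint): Angle of the drawbar about its level pivot bolt, rad: 0 = down, coupler seated on the ball; grows as the coupler end is raised (0.7 at most). It falls back when not held. At 0.23 the socket's rim is about 4 cm above the top of the ball. The blue drawbar with coupler (56 mm wide, top face 24 mm above the pivot's level) weighs about 1.1 kg (varies), about 8 N to lift at the grip
- drawbar_pivot (a point): Centre of the pivot bolt (120 mm above the bench) in the clevis of the cart's cross tube, on the drawbar's centre line, 250 mm behind the red grip's centre. The bolt is level, square to the drawbar
- vice: Red bench vice, fixed, that clamps the drop ball mount. Origin: on the bench under the tow ball's axis. The drawbar runs from the ball along -y; the vice, 162 mm high, stands from x = -215 to +175 mm and y = 94 to 290 mm; the ball mount (160 mm high from y = 64 mm on, 62 mm high nearer the ball) reaches from it under the ball
- ball_top (a point): Top of the 50 mm steel tow ball, 130 mm above the bench
- cart_frame: Front of the cart, fixed: blue 50 mm square cross tube, 300 mm long, 95 to 145 mm above the bench on two timber blocks, with a clevis for the drawbar. Origin: on the bench under the tube's middle, 400 mm from the ball's axis
- wrench: Wrench, 170 mm, lying beyond the drawbar; leave alone
- grease_tin: Tin, 70 mm across and 70 mm high, beyond the drawbar; leave alone
- hammer: Hammer, 260 mm, blue handle, right side of the bench; leave alone
- pipe_offcut: Steel pipe end, 60 mm across, 110 mm high, standing at the right; leave alone
- screwdriver: Screwdriver, 210 mm, blue handle, left side; leave alone
- punch: Dark steel pin punch, 160 mm long, 16 mm thick, lying along the near side of the ball mount; leave alone
- socket (a point): Centre of the rim of the coupler's open-bottomed domed socket (74 mm wide, 52 mm high, zinc steel) at the drawbar's end, 340 mm from the pivot, 30 mm below the pivot's level; when coupled it lies 90 mm above the bench, on the ball's axis. Its axes are the drawbar's: y along it towards the ball, z up.
Things that resemble listed ones, but are neither listed nor needed, are in the scene too. What is shaped like the parts_dish but brown, pink or purple is not meant.

How it is judged:
By the outcome, as a careful person would: the job done as asked, in the order asked, and still so for the second after the job is handed in, while the arm keeps its last pose, push and grip.
It also fails if it takes over 48 s, if anything falls off the work surface, if the arm or the gripper's body presses on something with over 40 N, if the wrist force passes 120 N, or if a joint passes its speed limit or range.

## Working session

There is one attempt and no reset: what is moved stays moved. The work goes in short steps, Python scripts to look and compute and a tool call to move; the robot and the scene stay as the last step left them, time stands still between calls to the robot, and variables do not carry over. Pictures are saved under pics/ and viewed, about 8 in all and at most 12, crops included, and the job is handed in when it is done.

Besides the shell and the picture viewer there is one more tool, called after "Call:" in YAML: its name, and indented under it one key for each argument. move_arm: Moves the arm, as the interface text tells. Its arguments: {"type":"object","properties":{"targets":{"type":"string"},"grip":{"type":"number"}},"required":["targets"]}

```bash
mkdir -p pics; cat > h.py <<'E'
import numpy as np, cv2, pickle
from rig import ctrl
def shot(n,tag):
    c=ctrl.camera(n); pickle.dump(c,open(f'pics/{tag}.pkl','wb')); cv2.imwrite(f'pics/{tag}.png',c['pixels'][:,:,::-1]); return c
def load(tag): return pickle.load(open(f'pics/{tag}.pkl','rb'))
def cloud(c):
    K=np.array(c['intrinsics'],float); k=c['k1']; h,w=c['z_map'].shape
    u,v=np.meshgrid(np.arange(w),np.arange(h))
    p=cv2.undistortPoints(np.stack([u,v],-1).reshape(-1,1,2).astype(np.float64),K,np.array([k,0,0,0.])).reshape(h,w,2)
    z=c['z_map']; P=np.stack([p[...,0]*z,p[...,1]*z,z],-1); T=np.array(c['extrinsics'])
    W=P@T[:3,:3].T+T[:3,3]; W[z==0]=np.nan; return W
E
python3 - <<'E'
from h import *
print(ctrl.state())
a=shot('scene','s0');b=shot('top','t0')
print(a['k1'],b['k1'],a['extrinsics'],b['extrinsics'])
im=np.vstack([a['pixels'],b['pixels']])[:,:,::-1]
E
```

```text
{'clock': 0.0, 'qpos': array([ 9.42581841e-01,  3.13476152e-01,  1.49846662e+00, -1.18050274e-05,
        1.33098978e+00, -2.23422889e-01]), 'joint_vel': array([-7.45515443e-04,  3.16152663e-04, -3.09081544e-04, -3.18444781e-04,
       -1.23481620e-03, -5.17435266e-06]), 'effort': array([-3.93127050e-05, -4.12268436e+01, -2.59733748e+01, -2.08249735e-04,
        4.29048800e-03,  1.72004525e-05]), 'ee_pos': array([0.20664138, 0.48236486, 0.25271056]), 'ee_rot': array([ 2.41109320e-04,  8.34812553e-01,  5.50533879e-01, -6.25088328e-04]), 'ft_force': array([ 0.57103795,  0.51848302, -0.40147886]), 'torque': array([-0.03152331, -0.06208456,  0.02502324]), 'opening': 0.08554778703758487}
-0.1136647089983002 -0.002494620513898906 [[ 0.2307185   0.69470367 -0.6812898   1.49070081]
 [ 0.97296598 -0.15730082  0.1690966  -0.19601509]
 [ 0.01030459 -0.70188551 -0.71221524  1.070707  ]
 [ 0.          0.          0.          1.        ]] [[ 0.0281004  -0.98475973  0.17163523  0.33065963]
 [-0.99949348 -0.03024591 -0.00989768  0.04615361]
 [ 0.0149381  -0.17127016 -0.98511085  1.5114778 ]
 [ 0.          0.          0.          1.        ]]
```

View pics/s0.png

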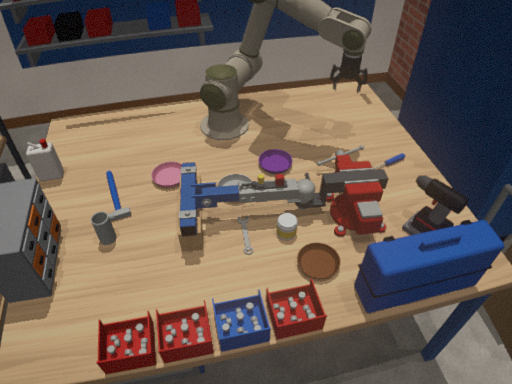

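View pics/t0.png

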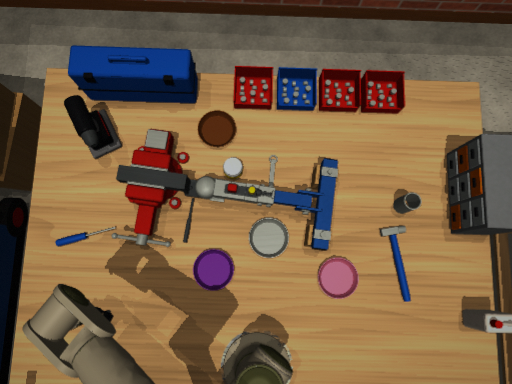

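The top view shows:
- **Dishes:** steel (268,237), purple (213,269), pink (337,276) and brown (217,128). I'll use the steel one.
- **Red things:** latch grip on the strip (232,188), vice knobs (183,157) and (175,203), and the bins.
- **Yellow:** pin knob (252,190) only.
- **Ball end:** about (205,187).

Next I'll measure these and check one close crop.

```bash
python3 - <<'E'
from h import *
for t,(r0,r1,c0,c1) in dict(t0=(165,275,180,345),s0=(150,240,180,335)).items():
    c=load(t);W=cloud(c);hsv=cv2.cvtColor(c['pixels'],cv2.COLOR_RGB2HSV).astype(int);H,S,V=[hsv[...,i] for i in range(3)]
    box=np.zeros(H.shape,bool);box[r0:r1,c0:c1]=1
    red=box&((H<8)|(H>172))&(S>150)&(V>70)&(W[...,2]>.155); yel=box&(H>20)&(H<35)&(S>150)&(W[...,2]>.165)
    for n,m in(('red',red),('yel',yel)):
        P=W[m]; print(t,n,len(P),np.median(P,0).round(4),P.min(0).round(3),P.max(0).round(3))
        P=P[P[:,2]>P[:,2].max()-.008];print('  top',len(P),P.mean(0).round(4))
    blue=box&(H>100)&(H<125)&(S>120); P=W[blue&(W[...,2]>.14)]; 
    P=W[box&(W[...,2]>.138)&(W[...,2]<.15)]; print(' cross/bar',len(P))
c=load('t0');W=cloud(c)
# dish
m=(W[...,2]>.015)&(W[...,2]<.035);mm=np.zeros_like(m);mm[212:262,242:294]=1
P=W[m&mm];x,y=P[:,0],P[:,1]
A=np.c_[2*x,2*y,np.ones(len(x))];s=np.linalg.lstsq(A,x*x+y*y,rcond=None)[0];print('dish',s[:2],np.sqrt(s[2]+s[0]**2+s[1]**2),len(x),P[:,2].max())
# ball dome
mm=np.zeros_like(m);mm[170:205,188:222]=1;P=W[mm&(W[...,2]>.125)&(W[...,2]<.16)];print('dome',P.mean(0),P[:,2].max(),P.min(0),P.max(0))
# cross tube
mm=np.zeros_like(m);mm[150:255,305:345]=1;P=W[mm&(W[...,2]>.139)&(W[...,2]<.15)];print('tube',P.mean(0),P.min(0),P.max(0), cv2.minAreaRect(P[:,:2].astype(np.float32)))
# strip top direction
im=np.hstack([cv2.resize(c['pixels'][165:265,175:345],None,fx=2.3,fy=2.3,interpolation=2)[:230,:391],cv2.resize(load('s0')['pixels'][150:250,180:350],None,fx=2.3,fy=2.3,interpolation=2)[:230,:391]])
cv2.imwrite('pics/c1.png',im[:,:,::-1])
E
```

```text
t0 red 59 [0.5803 0.0983 0.1855] [0.57  0.085 0.178] [0.591 0.112 0.195]
  top 22 [0.5792 0.0969 0.1886]
t0 yel 40 [0.5715 0.0341 0.1911] [0.563 0.024 0.178] [0.581 0.044 0.198]
  top 25 [0.5725 0.0342 0.1928]
 cross/bar 2373
s0 red 45 [0.5864 0.0968 0.1862] [0.569 0.085 0.162] [0.596 0.112 0.19 ]
  top 37 [0.585  0.0976 0.1865]
s0 yel 30 [0.5821 0.0341 0.1904] [0.57  0.026 0.17 ] [0.586 0.042 0.196]
  top 18 [0.5791 0.0342 0.1921]
 cross/bar 1870
dish [ 0.43391898 -0.03042036] 0.0668008753261843 259 0.03433410385018476
dome [0.58696071 0.17721395 0.13903065] 0.1528821326021088 [0.55339708 0.13474198 0.12503131] [0.62606825 0.24882757 0.15288213]
tube [ 0.54337006 -0.20541285  0.14471929] [ 0.39084357 -0.25059341  0.13901276] [ 0.69744391 -0.14084034  0.14999794] ((0.5471047163009644, -0.18757237493991852), (0.09980214387178421, 0.3050050437450409), 83.48761749267578)
```

View pics/c1.png

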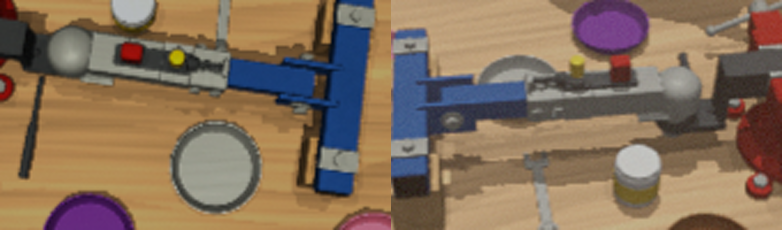

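The crop confirms it: the red block is nearest the ball dome, the yellow knob sits about 64 mm behind it on the strip, and the grey dish lies beside them. The measured spacing is 63–64 mm, the tops are at about 0.187 and 0.193, and the dish radius is 67 mm, so all three fit the description. Now I'll move over the pin, with the jaws square to the drawbar.

Call:
move_arm:
  targets: "-2.2 4.3 0 6;-4.4 8.6 0 12;-6.6 12.9 0 18;-8.8 17.2 0 24;-11 21.5 0 30;-13.3 25.8 0 36;-15.5 30 0 42;-17.7 34.4 0 48;-20 38.7 0 54;-22.2 43 0 60;-24.4 47.3 0 66;-26.6 51.6 0 72"
  grip: 6

```text
clock: 1.1
ee_pos: [0.5258, 0.0949, 0.2531]
ee_rot: [-0.0, 0.999, -0.048, -0.0]
ft_force: [1.0, 0.8, 0.2]
opening: 0.0599
```

```bash
cat >> h.py <<'E'
def plan(x,y,z,yaw=None):
    from scipy.spatial.transform import Rotation as R
    s=ctrl.state(); q=s['ee_rot']; M=R.from_quat([q[1],q[2],q[3],q[0]]).as_matrix()
    cur=np.degrees(np.arctan2(M[1,0],M[0,0])); d=M.T@(np.array([x,y,z])-s['ee_pos'])
    print('t',s['clock'],'pos',s['ee_pos'].round(4),'F',s['ft_force'].round(1),'yaw',cur.round(1),'shift cm',(d*100).round(2),'roll',None if yaw is None else round(cur-yaw,1))
E
python3 - <<'E'
from h import *
c=shot('wrist','w0');W=cloud(c);plan(.576,.034,.25,-5.2)
hsv=cv2.cvtColor(c['pixels'],cv2.COLOR_RGB2HSV).astype(int);H,S,V=[hsv[...,i] for i in range(3)]
for n,m in(('red',((H<8)|(H>172))&(S>150)&(W[...,2]>.155)),('yel',(H>20)&(H<35)&(S>150)&(W[...,2]>.165))):
    P=W[m&(W[...,1]<.15)&(W[...,2]<.2)]
    if len(P): print(n,len(P),np.median(P,0),P.min(0),P.max(0)); Q=P[P[:,2]>np.percentile(P[:,2],95)-.006];print(len(Q),Q.mean(0),Q.min(0),Q.max(0))
# tube direction from top cam
W=cloud(load('t0'));mm=np.zeros(W.shape[:2],bool);mm[160:250,312:340]=1
P=W[mm&(W[...,2]>.14)&(W[...,2]<.15)&(W[...,1]<-.18)][:,:2]
print(cv2.fitLine(P.astype(np.float32),cv2.DIST_HUBER,0,.01,.01).ravel())
E
```

```text
t 1.15 pos [0.5295 0.0897 0.2525] F [ 0.  -5.9 -2.4] yaw -6.1 shift cm [5.22 5.04 0.26] roll -0.9
red 1934 [0.57910884 0.10315006 0.18460582] [0.56852238 0.08497345 0.15541486] [0.59308055 0.11367769 0.18740096]
1410 [0.5805556  0.10014686 0.18482192] [0.56880986 0.08497345 0.18037147] [0.59308055 0.11365689 0.18740096]
yel 19 [0.56406609 0.03503546 0.17106054] [0.56382317 0.0327269  0.16698073] [0.56473655 0.03864268 0.18268436]
9 [0.56398989 0.03432604 0.177352  ] [0.56382317 0.0327269  0.17388585] [0.564074   0.03578345 0.18268436]
[ 0.99502856 -0.09959029  0.5849339  -0.21466023]
```

View pics/w0.png

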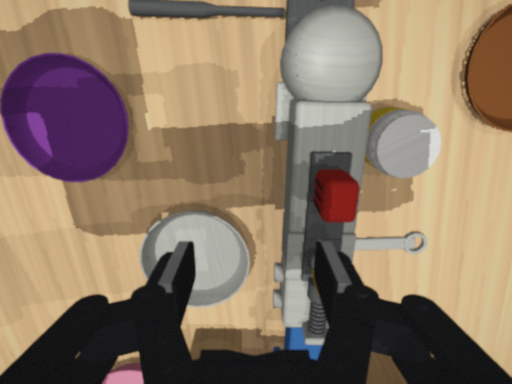

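The wrist view shows the red grip centred at about (337,195), the dome above it, the steel dish at (196,258), and the pin knob partly hidden behind the right finger at (318,278). The measurements agree: grip (0.581, 0.0995), pin about (0.575, 0.035), drawbar yaw about −5.7°.

Call:
move_arm:
  targets: "2 2 0 0;4 4 0 0;5.1 4.9 0 0;5.1 4.9 0 0;5.1 4.9 0 0;5.1 4.9 0 0"

```text
clock: 1.65
ee_pos: [0.5708, 0.0442, 0.2531]
ee_rot: [-0.0, 0.999, -0.045, -0.0]
ft_force: [-0.2, 0.3, -0.6]
opening: 0.0597
```

```bash
python3 - <<'E'
from h import *
plan(.575,.035,.181,-5.7)
E
```

```text
t 1.65 pos [0.5708 0.0442 0.2531] F [-0.2  0.3 -0.6] yaw -5.2 shift cm [0.51 0.88 7.21] roll 0.5
```

Call:
move_arm:
  targets: "0.5 0.9 0 0.5;0.5 0.9 1 0.5;0.5 0.9 2.5 0.5;0.5 0.9 4 0.5;0.5 0.9 5.5 0.5;0.5 0.9 6.5 0.5;0.5 0.9 7.2 0.5;0.5 0.9 7.2 0.5;0.5 0.9 7.2 0.5"

```text
clock: 2.4
ee_pos: [0.5756, 0.0341, 0.1815]
ee_rot: [0.0, 0.999, -0.05, 0.0]
ft_force: [0.6, -1.0, 0.2]
opening: 0.0599
```

Call:
move_arm:
  targets: "0 0 0 0;0 0 0 0;0 0 0 0;0 0 0 0;0 0 0 0;0 0 0 0;0 0 0 0;0 0 0 0"
  grip: 1.5

```text
clock: 3.07
ee_pos: [0.5757, 0.034, 0.1819]
ee_rot: [0.0, 0.999, -0.05, 0.001]
ft_force: [-1.4, 0.7, 5.8]
opening: 0.0203
```

Call:
move_arm:
  targets: "0 0 -0.3 0;0 0 -0.7 0;0 0 -1.2 0;0 0 -1.8 0;0 0 -2.5 0;0 0 -3.3 0;0 0 -4.2 0;0 0 -5.2 0;0 0 -6 0;0 0 -6 0;0 0 -6 0"

```text
clock: 3.98
ee_pos: [0.5756, 0.0341, 0.2417]
ee_rot: [0.0, 0.999, -0.05, 0.0]
ft_force: [0.4, -0.2, -1.0]
opening: 0.02
```

```bash
python3 - <<'E'
from h import *
a=shot('scene','s1');plan(.434,-.030,.24)
cv2.imwrite('pics/c2.png',cv2.resize(a['pixels'][120:250,180:350],None,fx=4,fy=4,interpolation=2)[:,:,::-1])
E
```

```text
t 4.0333 pos [0.5754 0.0341 0.2411] F [-0.2 -0.4 -0.1] yaw -5.7 shift cm [-13.43   7.78   0.11] roll None
```

View pics/c2.png

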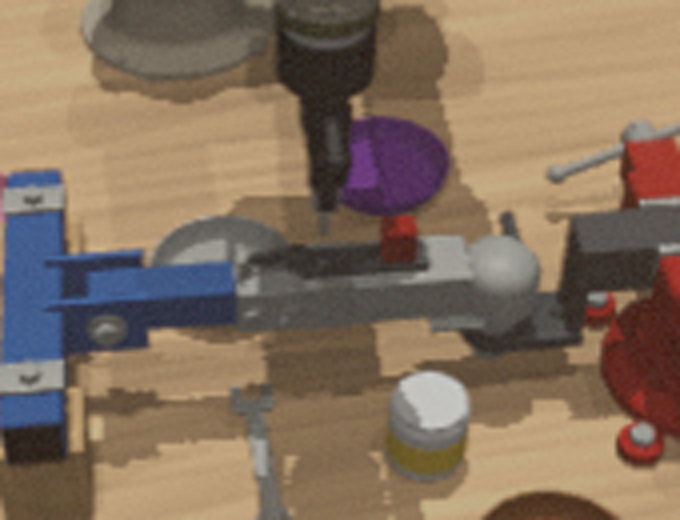

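The pin is out: its tip shows below the fingers at (323,222) in the crop, and the drawbar stays seated. Next I'll take it to the steel dish, placing the tip on the robot side so it tips over inward.

Call:
move_arm:
  targets: "-2 1 0 0;-5 2.4 0 0;-8 3.8 0 0;-11 5.2 0 0;-14 6.6 0 0;-16.6 7.9 0 0;-16.6 7.9 0 0;-16.6 7.9 0 0;-16.6 7.9 0 0"

```text
clock: 4.78
ee_pos: [0.4029, -0.0281, 0.2413]
ee_rot: [-0.0, 0.999, -0.05, 0.0]
ft_force: [0.4, 0.2, -0.7]
opening: 0.0204
```

Call:
move_arm:
  targets: "0 0 2 0;0 0 5 0;0 0 8 0;0 0 11 0;0 0 13 0;0 0 15 0;0 0 16.3 0;0 0 16.8 0;0 0 16.8 0;0 0 16.8 0"

```text
clock: 5.62
ee_pos: [0.403, -0.028, 0.0735]
ee_rot: [0.0, 0.999, -0.049, 0.0]
ft_force: [0.4, 0.3, -0.0]
opening: 0.0207
```

```bash
python3 - <<'E'
from h import *
a=shot('scene','s2');plan(.402,-.028,.0705)
cv2.imwrite('pics/c3.png',cv2.resize(a['pixels'][120:250,180:350],None,fx=4,fy=4,interpolation=2)[:,:,::-1])
E
```

```text
t 5.6667 pos [ 0.4032 -0.0281  0.0739] F [ 0.1  0.3 -0.5] yaw -5.7 shift cm [-0.12 -0.    0.34] roll None
```

View pics/c3.png

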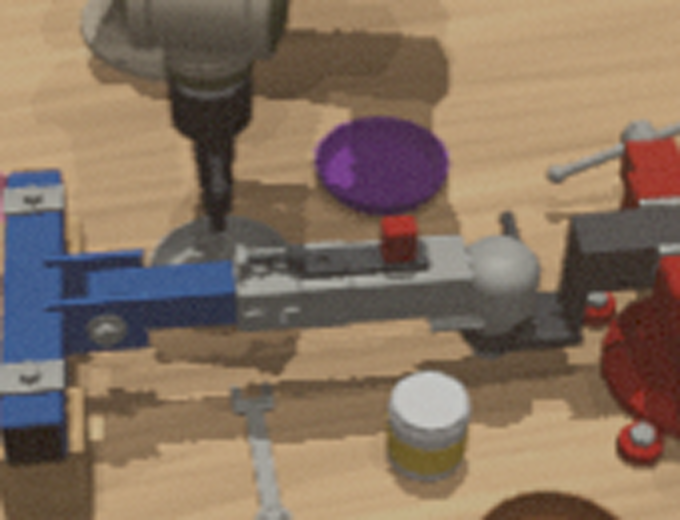

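The pin tip is inside the steel dish outline at crop (218,230), on the robot side as planned. I'll lower it 3 mm, release it and nudge it inward.

Call:
move_arm:
  targets: "0 0 0.3 0;0 0 0.3 0"

```text
clock: 5.83
ee_pos: [0.4027, -0.0281, 0.0705]
ee_rot: [0.0, 0.999, -0.05, 0.0]
ft_force: [0.1, 0.3, -1.8]
opening: 0.0197
```

Call:
move_arm:
  targets: "0 0 0 0;0 0 0 0;0 0 0 0;0.8 0 0 0;1.6 0 0 0;2.4 0 0 0;3.2 0 0 0;4 0 0 0;4 0 0 0;4 0 -1 0;4 0 -4 0;4 0 -8 0"
  grip: 4.5

```text
clock: 6.83
ee_pos: [0.4408, -0.0316, 0.1493]
ee_rot: [-0.001, 0.999, -0.05, -0.003]
ft_force: [0.9, 0.5, 0.3]
opening: 0.0451
```

Call:
move_arm:
  targets: "0 0 -4 0;0 0 -8 0;0 0 -10 0;0 0 -10 0;0 0 -10 0"
  grip: 6

```text
clock: 7.25
ee_pos: [0.4423, -0.032, 0.2507]
ee_rot: [0.0, 0.999, -0.05, 0.001]
ft_force: [-0.3, -0.3, -0.7]
opening: 0.0601
```

```bash
python3 - <<'E'
from h import *
a=shot('wrist','w1');b=shot('top','t1');plan(.581,.0985,.25,-5.7)
im=np.hstack([cv2.resize(a['pixels'],(400,300)),cv2.resize(b['pixels'][150:300,150:350],(400,300),interpolation=2)])
cv2.imwrite('pics/c4.png',im[:,:,::-1])
E
```

```text
t 7.35 pos [ 0.4417 -0.0319  0.249 ] F [0.2 0.2 0.4] yaw -5.7 shift cm [ 12.56 -14.35  -0.12] roll 0.0
```

View pics/c4.png

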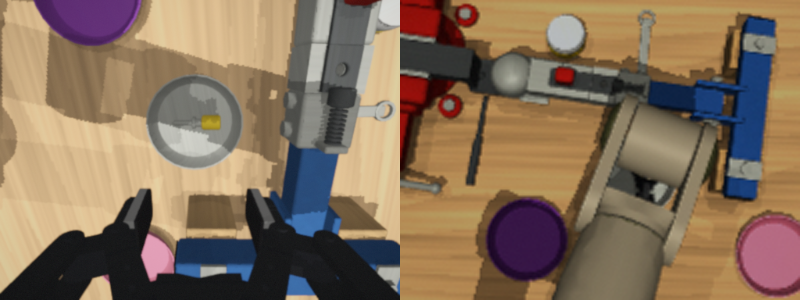

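The pin lies flat inside the steel dish, its yellow knob at (210,122) in the left half. Next is the red grip.

Call:
move_arm:
  targets: "2 -2.3 0 0;5 -5.7 0 0;7.5 -8.5 0 0;10 -11.4 0 0;12 -13.6 0 0;12.6 -14.3 0 0;12.6 -14.3 0 0;12.6 -14.3 0 0;12.6 -14.3 0 0"

```text
clock: 8.1
ee_pos: [0.5812, 0.0971, 0.2495]
ee_rot: [0.0, 0.999, -0.05, -0.001]
ft_force: [-0.1, -0.9, 0.5]
opening: 0.0599
```

```bash
python3 - <<'E'
from h import *
c=shot('wrist','w2');W=cloud(c);plan(.581,.0985,.178,-5.7)
hsv=cv2.cvtColor(c['pixels'],cv2.COLOR_RGB2HSV).astype(int);H,S,V=[hsv[...,i] for i in range(3)]
m=((H<8)|(H>172))&(S>150)&(W[...,2]>.155)&(W[...,1]<.15)&(W[...,2]<.2)
P=W[m]
if len(P): print(len(P),np.median(P,0),P.min(0),P.max(0))
E
```

```text
t 8.15 pos [0.5812 0.097  0.25  ] F [-0.6  0.4  0.5] yaw -5.7 shift cm [-0.03 -0.15  7.2 ] roll -0.0
1818 [0.58217315 0.10401742 0.18476238] [0.56878199 0.08433094 0.15502062] [0.59459347 0.11384494 0.18744502]
```

Call:
move_arm:
  targets: "0 -0.2 0.5 0;0 -0.2 2 0;0 -0.2 3.5 0;0 -0.2 5 0;0 -0.2 6.2 0;0 -0.2 6.9 0;0 -0.2 7.2 0;0 -0.2 7.2 0;0 -0.2 7.2 0"

```text
clock: 8.9
ee_pos: [0.5822, 0.0996, 0.1789]
ee_rot: [-0.0, 0.999, -0.05, 0.0]
ft_force: [0.7, 0.8, 1.0]
opening: 0.06
```

Call:
move_arm:
  targets: "0 0 0 0;0 0 0 0;0 0 0 0;0 0 0 0;0 0 0 0;0 0 0 0;0 0 0 0;0 0 0 0"
  grip: 1.5

```text
clock: 9.57
ee_pos: [0.5826, 0.0997, 0.1789]
ee_rot: [-0.0, 0.999, -0.05, 0.001]
ft_force: [3.7, 0.6, 5.7]
opening: 0.023
```

Call:
move_arm:
  targets: "0 0.2 0 0;0 0.4 0 0;0 0.6 0 0;0 0.8 0 0;0 1.0 0 0;0 1.2 0 0;0 1.4 0 0;0 1.5 0 0;0 1.6 0 0;0 1.6 0 0;0 1.6 0 0"

```text
clock: 10.48
ee_pos: [0.5809, 0.0855, 0.179]
ee_rot: [-0.002, 0.999, -0.05, 0.001]
ft_force: [4.2, 9.7, 5.8]
opening: 0.0232
```

```bash
python3 - <<'E'
from h import *
a=shot('wrist','w3');b=shot('scene','s3');plan(.5826,.0997,.1789,-5.7)
im=np.hstack([cv2.resize(a['pixels'],(400,300)),cv2.resize(b['pixels'][120:246,180:348],(400,300),interpolation=2)])
cv2.imwrite('pics/c5.png',im[:,:,::-1])
E
```

```text
t 10.5833 pos [0.5809 0.0855 0.179 ] F [4.9 9.9 5.7] yaw -5.7 shift cm [ 0.03 -1.43  0.01] roll 0.0
```

View pics/c5.png

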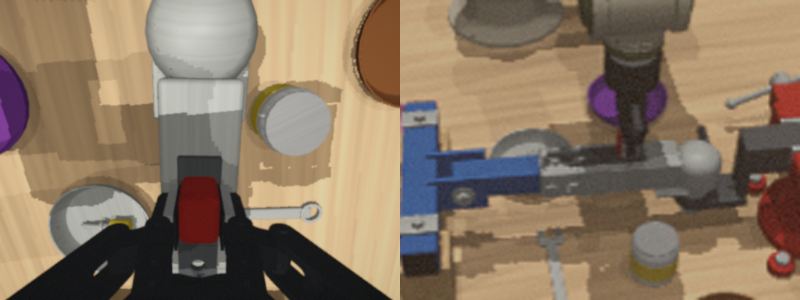

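The latch is back 14.3 mm with about 10 N of spring force, as expected. The red block is between the pads at (200,210) and the pin is still in the dish. I'll go 2 mm further back, then lift along the arc about the pivot.

Call:
move_arm:
  targets: "0 0.1 0 0;0 0.2 0 0;0 0.2 0 0;0 0.27 -0.2 0;0 0.32 -0.4 0;0 0.37 -0.7 0;0 0.45 -1 0;0 0.51 -1.2 0;0 0.51 -1.2 0;0 0.51 -1.2 0"

```text
clock: 11.42
ee_pos: [0.5803, 0.0807, 0.1889]
ee_rot: [-0.002, 0.999, -0.05, 0.0]
ft_force: [10.3, 10.7, -9.7]
opening: 0.0232
```

```bash
python3 - <<'E'
from h import *
plan(.5826,.0997,.1789,-5.7);print(ctrl.state()['torque'],ctrl.state()['ee_rot'])
E
```

```text
t 11.4167 pos [0.5803 0.0807 0.1889] F [10.3 10.7 -9.7] yaw -5.7 shift cm [ 0.04 -1.9   1.01] roll -0.0
[ 2.00438995 -1.67548154 -0.74603317] [-2.28982008e-03  9.98754592e-01 -4.98396710e-02  1.68772776e-04]
```

Call:
move_arm:
  targets: "0.05 0.1 -0.3 0;0.1 0.2 -0.6 0;0.1 0.3 -0.9 0;0.1 0.4 -1.2 0;0.1 0.52 -1.5 0;0.1 0.64 -1.8 0;0.1 0.75 -2.1 0;0.1 0.79 -2.26 0;0.1 0.79 -2.26 0;0.1 0.79 -2.26 0"

```text
clock: 12.25
ee_pos: [0.5795, 0.0731, 0.211]
ee_rot: [-0.002, 0.999, -0.049, -0.002]
ft_force: [5.1, 10.9, -8.2]
opening: 0.0231
```

```bash
python3 - <<'E'
from h import *
b=shot('scene','s4');plan(.5826,.0997,.1789,-5.7);print(ctrl.state()['torque'])
cv2.imwrite('pics/c6.png',cv2.resize(b['pixels'][120:246,180:348],(800,600),interpolation=2)[:,:,::-1])
E
```

```text
t 12.3 pos [0.5795 0.0731 0.211 ] F [ 5.5 11.9 -8.3] yaw -5.7 shift cm [ 0.06 -2.66  3.22] roll 0.0
[ 2.11192747 -0.77543553 -0.53028991]
```

View pics/c6.png

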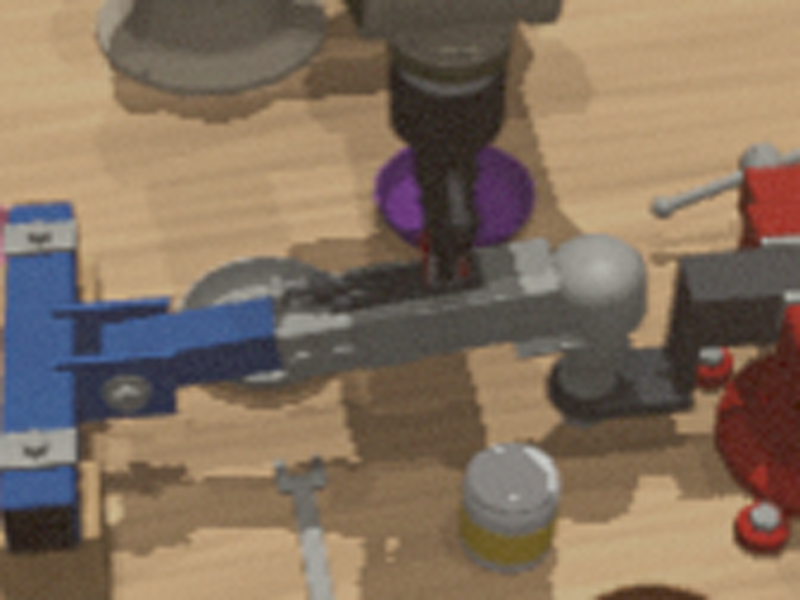

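The coupler is rising cleanly off the ball, with the dome at (600,270) and the latch about 16 mm back. I'll continue to about 0.24 rad.

Call:
move_arm:
  targets: "0 0.1 -0.3 0;0 0.23 -0.6 0;0 0.37 -0.9 0;0 0.5 -1.2 0;0 0.63 -1.5 0;0.05 0.77 -1.8 0;0.05 0.9 -2.1 0;0.05 0.9 -2.1 0;0.05 0.9 -2.1 0;0.05 0.9 -2.1 0"

```text
clock: 13.13
ee_pos: [0.5786, 0.0644, 0.2317]
ee_rot: [-0.003, 0.999, -0.049, -0.003]
ft_force: [1.6, 12.4, -7.6]
opening: 0.0233
```

```bash
python3 - <<'E'
from h import *
b=shot('scene','s5');a=shot('wrist','w5');plan(.5826,.0997,.1789,-5.7);print(ctrl.state()['torque'])
W0=cloud(load('s0'));W=cloud(b)
def top(W,lo,hi):
    m=(abs(W[...,0]-.58)<.06)&(W[...,1]>.13)&(W[...,1]<.23)&(W[...,2]>.1); return np.percentile(W[m][:,2],98)
print('dome top',top(W0,0,0),top(W,0,0))
im=np.hstack([cv2.resize(a['pixels'],(400,300)),cv2.resize(b['pixels'][120:246,180:348],(400,300),interpolation=2)])
cv2.imwrite('pics/c7.png',im[:,:,::-1])
# drawbar slope: coupler top centre-line points along drawbar
d=np.array([.099,.995]);p=np.array([.5565,-.150])
for w in(W0,W):
    r=w[...,:2]-p; s=r@d; l=r@np.array([.995,-.099]); m=(abs(l)<.026)&(s>.06)&(s<.13)&(w[...,2]>.12)&(w[...,2]<.2)
    print(np.sum(m),np.polyfit(s[m],w[...,2][m],1))
E
```

```text
t 13.2333 pos [0.5786 0.0644 0.2317] F [ 1.8 12.5 -7.9] yaw -5.6 shift cm [ 0.08 -3.53  5.3 ] roll 0.1
[ 2.26018302 -0.29459156 -0.45178138]
dome top 0.146670780472528 0.22161671050343967
259 [0.2267242  0.11903174]
331 [0.53849067 0.10819522]
```

View pics/c7.png

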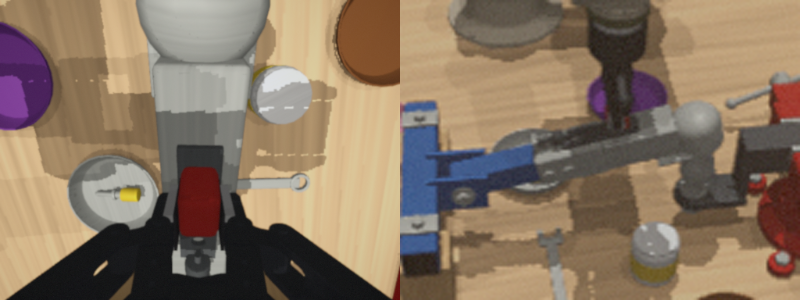

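Call:
move_arm:
  targets: "0 0.05 -0.1 0;0 0.1 -0.2 0;0 0.15 -0.3 0;0 0.15 -0.3 0;0 0.15 -0.3 0;0 0.15 -0.3 0;0 0.15 -0.3 0;0 0.15 -0.3 0;0 0.15 -0.3 0;0 0.15 -0.3 0;0 0.15 -0.3 0;0 0.15 -0.3 0"

```text
clock: 14.23
ee_pos: [0.5784, 0.0629, 0.2347]
ee_rot: [-0.003, 0.999, -0.049, -0.003]
ft_force: [-0.3, 11.6, -8.0]
opening: 0.0226
```

```bash
python3 - <<'E'
from h import *
from scipy.optimize import least_squares
b=shot('scene','s6');plan(.5826,.0997,.1789,-5.7)
# dome top by sphere fit (R=37), before and after
for t in('s0','s6'):
    W=cloud(load(t)); zc=.11 if t=='s0' else .18
    P=W[120:246,180:348].reshape(-1,3); P=P[np.isfinite(P[:,0])]
    c=np.array([.588,.188 if t=='s0' else .183,zc])
    for _ in range(8):
        d=np.linalg.norm(P-c,axis=1); Q=P[(abs(d-.037)<(.02 if _<3 else .006))&(P[:,2]>c[2]+.005)&(P[:,1]>c[1]-.01)]
        r=least_squares(lambda v:np.linalg.norm(Q-v,axis=1)-.037,c,loss='soft_l1',f_scale=.003); c=r.x
    print(t,len(Q),c.round(4))
E
```

```text
t 14.2833 pos [0.5784 0.0629 0.2347] F [ 1.2 12.2 -7.6] yaw -5.7 shift cm [ 0.09 -3.68  5.6 ] roll 0.0
s0 160 [0.5946 0.1901 0.1089]
s6 161 [0.5933 0.1838 0.1914]
```

```bash
python3 - <<'E'
from rig import ctrl
print(ctrl.sign_off())
E
```

```text
the job is handed in; nothing more can be done
None
```

The cart drawbar is off the tow ball, and I handed the job in at about 14.3 s with the arm still holding it up.

**What I did:** I pulled the locking pin out and laid it in the steel parts dish. Then I gripped the red latch block, slid it back against its spring and lifted the drawbar by it along its arc.

**Last checks:**
- **Pin:** the last wrist picture, taken just before the final 3 mm of lift, shows it lying inside the steel dish.
- **Latch:** about 16 mm back by my calculation from the tool position; it clears the ball from 12 mm. The force along the drawbar held steady at about 12 N, which fits the spring.
- **Lift:** the grip rose 56 mm and the dome about 82 mm. That puts the drawbar at about 0.245 rad, with the coupler about 4 cm clear of the ball. An earlier, rougher depth reading, taken before the last 3 mm of lift, came out slightly lower, at about 0.22 rad.
- **One check failed:** fitting the drawbar's slope from the depth points gave impossible values even with the drawbar down, so I ignored it.
- **Forces:** the readings stayed below about 20 N.
- **Other tools:** nothing appeared to have moved in the parts of the scene I viewed. I didn't check every tool at the end.

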